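# Load plinth blanks into the gang vise and tap them down on the parallels

## Task

Push the two steel parallels that stick out of the open vise back in until they stand out equally at both ends, then take the plinth blanks waiting on the sloped roller lane one at a time, always the front one, and stand each upright in the open vise, centred and set down lightly on a brass riser of its own, not pressed down yet; when all of them are in, swing the red-knobbed lever fully round to close the vise. Then pick up the yellow tamper and with it (never with the bare gripper once the vise is closed) tap every blank down until it sits level and hard on both steel parallels, so that these are trapped and no longer slide. Finally stand the tamper upright in the middle of the round cork mat, leaving the vise closed and the jars, figures, brush and water pot where they are.

Things in the scene. Friction and masses are not known exactly. Their poses are not given: they have to be found in the camera images.
- vise: green gang vise, base plate 205 x 220 x 14 mm, fixed to the table. Origin on the table under the centre line of a clamped blank; x = clamping direction (from the fixed jaw, near the robot, to the sprung pads and the lever), y = along the 200 mm jaws, z up. Fixed jaw face at x = -25 mm; jaw and pad tops at z = 72 mm, the bed with its two parallels between them
- mouth (a point): middle of the open vise mouth, level with the jaw tops (x = +6 mm of the vise). Three sprung steel pads (50 mm wide, one per station) face the fixed jaw; with the lever open the mouth is 62 mm wide. Closing the lever brings the pads on, pushes the blanks against the fixed jaw (centre at x = 0) and holds each with about 5 N
- riser_level (a point): middle of the top of the middle brass riser when up, z = 44 mm. One riser, 24 x 44 mm, per station, between the parallels (tops at z = 38 mm), all up at the start. A blank set down lightly rests on it, 6 mm above the parallels. The riser is stiff: it carries 6 N without moving, then is pushed down and stays there. Pushing a clamped blank down takes 5 to 10 N until it meets the parallels
- station1 (a point): centre of a fully seated, clamped blank at station 1 of the vise (y = -66 mm), 78 mm above the table; axes as the vise; a blank on the raised riser has its centre 6 mm higher. A blank may go to any free station; one per station
- station2 (a point): centre of a fully seated, clamped blank at station 2 of the vise (y = 0 mm), 78 mm above the table; axes as the vise; a blank on the raised riser has its centre 6 mm higher. A blank may go to any free station; one per station
- station3 (a point): centre of a fully seated, clamped blank at station 3 of the vise (y = 66 mm), 78 mm above the table; axes as the vise; a blank on the raised riser has its centre 6 mm higher. A blank may go to any free station; one per station
- lever (a joint): cam lever of the vise, radius 100 mm, turning level about lever_pivot anticlockwise seen from above: 0 = open (arm 20 degrees from the vise's +x towards its +y), 1.22 rad = fully closed (arm along the vise's +y). Stays where it is left; takes about 4 to 7 N at the knob
- lever_pivot (a point): axis of the cam lever, 62 mm above the table; axes as the vise
- lever_knob (a point): upright red knob at the end of the lever, 24 mm diameter, standing from 62 to 105 mm above the table; this point is on its axis 87 mm above the table
- rack: blue sloped roller lane, 236 mm long, 68 mm wide, fixed. Origin on the table under its front end; x = along the lane, away from the front end and uphill (8 degrees), y = across. Side rails and front stop stand 14 mm above the rollers; front stop 6 mm thick
- rack_front (a point): middle of the underside of the front blank when it rests against the front stop, about 59 mm above the table; axes as the rack (level)
- blank1_mid (a point): First dark wooden plinth blank, 50 x 50 x 80 mm tall, about 0.16 kg. This point is its centre (half-way up); z along its height. It starts on the roller lane, tilted 8 degrees with the lane and close to its neighbour; the front one
- blank2_mid (a point): Second dark wooden plinth blank, 50 x 50 x 80 mm tall, about 0.16 kg. This point is its centre (half-way up); z along its height. It starts on the roller lane, tilted 8 degrees with the lane and close to its neighbour; behind blank1, rolls to the front when blank1 is gone
- blank3_mid (a point): Third dark wooden plinth blank, 50 x 50 x 80 mm tall, about 0.16 kg. This point is its centre (half-way up); z along its height. It starts on the roller lane, tilted 8 degrees with the lane and close to its neighbour; absent in some starts; behind the others, rolls to the front when they are gone
- parallel_near: loose ground-steel parallel bar, 10 x 236 x 24 mm tall, 0.42 kg, lying along the vise's y in the groove of its bed by the fixed jaw (x = -19 mm), from 14 to 38 mm above the table; origin under its middle. At the start it sticks out 28 to 45 mm too far at the vise's +y end; centred (origin at y = 0), each end lies at y = 118 mm, 8 mm beyond the base plate. Slides endwise under about 3 N until trapped
- parallel_far: the same, in the groove by the sprung pads (x = +19 mm)
- tamper_mid (a point): yellow tamper, 90 mm tall, 0.22 kg, heavy-footed, standing on the table: foot 54 mm diameter to 26 mm high, then narrowing to a grip 30 mm diameter from 38 mm up to the top. This point is 45 mm above its foot, half-way up; z along it, towards the grip
- cork_mat: round cork mat, 100 mm diameter, 4 mm thick, fixed to the table; origin at the centre of its underside
- jar_a_mid (a point): white jar with red lid, 54 mm diameter, 75 mm tall, loose bystander; point half-way up
- jar_b_mid (a point): another such jar, loose bystander, absent in some starts
- figure_cork: small green figure on a cork 36 mm diameter, 95 mm tall overall, loose bystander; origin under it
- figure_red: small green figure on a red cap 52 mm diameter, 73 mm tall overall, loose bystander; origin under it
- brush: paint brush lying on the table, loose bystander
- water_pot: blue water pot, 68 mm diameter, 75 mm tall, loose bystander, absent in some starts; origin under it

How it is judged (in metres and radians):
On the way, in this order (a step that is already met when the one before it is completed fails the run):
1. both parallels are centred lengthwise in the vise within 12 mm (y of parallel_near in the frame of vise between -0.012 and 0.012 m and y of parallel_far in the frame of vise between -0.012 and 0.012 m), for 0.2 s.
2. blank1 (the front one on the lane by then) stands upright at a station of the vise, within 22 mm of its centre ((horizontal distance between blank1_mid and station1 below 0.022 m or horizontal distance between blank1_mid and station2 below 0.022 m or horizontal distance between blank1_mid and station3 below 0.022 m) and z of blank1_mid in the frame of vise below 0.092 m and angle between blank1_mid's own z axis and vertical below 0.1 rad), for 0.3 s.
3. blank2 (the front one on the lane by then) stands upright at a station of the vise, within 22 mm of its centre ((horizontal distance between blank2_mid and station1 below 0.022 m or horizontal distance between blank2_mid and station2 below 0.022 m or horizontal distance between blank2_mid and station3 below 0.022 m) and z of blank2_mid in the frame of vise below 0.092 m and angle between blank2_mid's own z axis and vertical below 0.1 rad), for 0.3 s.
4. blank3 (the front one on the lane by then) stands upright at a station of the vise, within 22 mm of its centre ((horizontal distance between blank3_mid and station1 below 0.022 m or horizontal distance between blank3_mid and station2 below 0.022 m or horizontal distance between blank3_mid and station3 below 0.022 m) and z of blank3_mid in the frame of vise below 0.092 m and angle between blank3_mid's own z axis and vertical below 0.1 rad), for 0.3 s.
5. the lever is closed (beyond 1.12 rad) with every blank standing in the vise (all of step 2 and all of step 3 and all of step 4 and value of joint lever above 1.12 rad), for 0.2 s.
6. the tamper presses on a blank in the closed vise with more than 4 N (value of joint lever above 1.12 rad and contact force between any of blank1, blank2, blank3 and tamper above 4 N).
At the end, for the whole second after the job is handed in: lever beyond 1.12 rad; parallels centred within 15 mm; every blank within 12 mm of a station, centre under 79.5 mm high (1.5 mm tolerance), level within 0.025 rad; each parallel pressed by a blank (over 0.2 N); tamper upright on the mat within 30 mm of its centre; all at rest (value of joint lever above 1.12 rad and (horizontal distance between blank1_mid and station1 below 0.012 m or horizontal distance between blank1_mid and station2 below 0.012 m or horizontal distance between blank1_mid and station3 below 0.012 m) and z of each of blank1_mid, blank2_mid, blank3_mid in the frame of vise below 0.0795 m and angle between each of blank1_mid, blank2_mid, blank3_mid's own z axis and vertical below 0.025 rad and linear speed of each of blank1, blank2, blank3, tamper below 0.02 m/s and (horizontal distance between blank2_mid and station1 below 0.012 m or horizontal distance between blank2_mid and station2 below 0.012 m or horizontal distance between blank2_mid and station3 below 0.012 m) and (horizontal distance between blank3_mid and station1 below 0.012 m or horizontal distance between blank3_mid and station2 below 0.012 m or horizontal distance between blank3_mid and station3 below 0.012 m) and y of parallel_near in the frame of vise between -0.015 and 0.015 m and y of parallel_far in the frame of vise between -0.015 and 0.015 m and contact force between any of blank1, blank2, blank3 and parallel_near above 0.2 N and contact force between any of blank1, blank2, blank3 and parallel_far above 0.2 N and horizontal distance between tamper_mid and cork_mat below 0.03 m and angle between tamper_mid's own z axis and vertical below 0.1 rad and height (world z) of tamper_mid below 0.055 m); the robot touches nothing.
It fails at once if the fingers press on a blank (over 3 N) while the vise is closed (lever beyond 1.1 rad) (value of joint lever above 1.1 rad and contact force between any of blank1, blank2, blank3 and the fingers above 3 N).
It fails at once if a blank at a station is pushed right down (centre below 79.5 mm) before the vise is closed (lever below 1.0 rad) (value of joint lever below 1 rad and (((horizontal distance between blank1_mid and station1 below 0.022 m or horizontal distance between blank1_mid and station2 below 0.022 m or horizontal distance between blank1_mid and station3 below 0.022 m) and z of blank1_mid in the frame of vise below 0.0795 m) or ((horizontal distance between blank2_mid and station1 below 0.022 m or horizontal distance between blank2_mid and station2 below 0.022 m or horizontal distance between blank2_mid and station3 below 0.022 m) and z of blank2_mid in the frame of vise below 0.0795 m) or ((horizontal distance between blank3_mid and station1 below 0.022 m or horizontal distance between blank3_mid and station2 below 0.022 m or horizontal distance between blank3_mid and station3 below 0.022 m) and z of blank3_mid in the frame of vise below 0.0795 m))).
It fails at once if a jar, figure, brush or the water pot is moved by more than 30 mm (distance of any of jar_a_mid, jar_b_mid, figure_cork, figure_red, brush, water_pot from where it was at the start of the episode above 0.03 m).
Of blank3, jar_b, water_pot only 1 to 2 are there at a start; the rules pass over those that are not, and their reading is None.
At some moment in a run one of tamper may be knocked a few centimetres aside while the robot is not near it.
It also fails if it takes over 210 s, if anything falls off the work surface, if the arm or the gripper's body presses on something with over 40 N, if the wrist force passes 120 N, or if a joint passes its speed limit or range.

## Robot

A 6-joint arm with a two-finger parallel gripper is mounted at the origin on the work surface. World frame = base frame: x ahead of the robot, y to its left, z up, the work surface at z = 0. Lengths are in mm, angles in rad, forces in N, time in s.
With the tool pointing down it reaches from about 300 to 775 mm from the base axis. Payload 14.6 kg.
Tool frame: the origin (TCP) lies where the fingers leave the gripper's body, on its centre line; the fingertips stand 97 mm ahead of it and the grasp point (between the pads) lies ahead of it (grip_depth is the z of the grasp point in the tool frame, in mm); z points along the fingers, y is the line along which they close (so a half turn about z gives the same grasp; the last joint's range is limited). The gripper opens to 94 mm and grips with 3 to 60 N. Pads are 16 mm wide; open, the fingers measure 119 mm over their backs; the gripper's body (75 mm by 177 mm) begins 78 mm behind the grasp point.
Start: joints at [1.049, 0.3, 1.521, -0, 1.321, -0.067], TCP at [241.602, 494.084, 302.646] pointing down, gripper open.
Joint ranges: [-3.03, 3.03], [-0.79, 2.21], [0.23, 2.52], [-1.04, 4.18], [0, 3.07], [-2.55, 2.55]. Speed limits (rad/s): [2.22, 2.22, 2.57, 3.14, 3.14, 3.14].

## Interface

Orientations are given as [roll, pitch, yaw] about the fixed x, y, z axes, in that order (R = Rz(yaw) Ry(pitch) Rx(roll)).
In Python, from cell import read_state, camera, sign_off, regions_of, spot_point, grip_depth gives the robot as it stands. The module is installed in compiled form; this text tells all that it offers.
- The arm moves only by the tool send_rows, never from a script. Its argument "series" is a list of rows, each a list of 3 entries, a list of its own where there are three numbers: the shift along the world's x, y, z in mm, then the turn about the world's z in degrees, then the closure, from -1 (fully open) to 1 (shut), so that 0 is half open. A call has 1 to 12 rows; each row shifts and turns the commanded pose from where the row before left it; what a row does not reach is not made up. A row lasts 1/10 s, in which the tool goes at most 50 mm and 8.59 degrees, less where a joint would pass 70% of its speed; a pose out of reach is approached as far as the arm can. A call is refused whole if a number of a shift passes 50 or a number of a turn 8.59, either way. A call with a gripper value outside its range is refused whole. The fingers move at their own pace and stop on an object; "squeeze" is the grip in N (left out, the last holds). Time passes only in rows, so rows that do not move let the fingers close. It gives the time, the measured TCP pose, the force, the opening and the grip force at its end, in the units of the state.
- read_state(): the state, without advancing time (a new reading comes with each control period).
- camera(name): name is "scene" or "side" or "wrist"; returns a dict with "color" (400x640x3 uint8, blue, green, red), "fx", "fy", "cx", "cy" (pixels), "camera_from_world" (4x4, takes a point from world to camera coordinates). Camera axes: x right, y down, z forward; pixel columns grow to the right and rows downward; lengths in mm; the calibration is good to about 2 mm. A picture is of the moment at which its call begins. There is no depth.
- sign_off(): hands the job in; it is judged then, once.
Trained networks look in a picture, given as the dict that the camera call returned (one of the last four; its "shot" number tells which), for a name from the list of things; names that differ only in an ending like _2 or _b are one class to them, and where a whole thing is asked for, a point or a joint stands for the part that bears it (a point fixed in the world has none). Each returns a list of dicts, best first, with "confidence" (0 to 1); they miss things now and then, are a little off and sometimes report something else, mostly with a low value. They report only what shows in the picture. A call takes as long as a camera call.
- regions_of(thing, picture): "mask" (400x640 bool, what is visible of it).
- spot_point(thing, picture): "point" ([x, y, z] in mm, in the coordinates of the camera as it stood for that picture, good to about 4 mm: a listed point, or the origin of a listed thing).
The state is a dict: "clock": time; "joints": joint angles; "qd": joint speeds; "effort": joint torques, N m; "eef_pos": TCP position; "eef_rot": TCP orientation; "wrist_force": force on the tool from outside, world axes, zero at the start; "moment": the same for the moment, N m; "finger_gap": finger opening in mm; "finger_force": force on a finger pad.
Only numpy, scipy, OpenCV 4.12 (cv2) and the standard library are available. Lean on these libraries where they do the work, as an engineer would, in place of code of your own. Each camera call takes 0.05 s, during which the arm holds its last target. There are 200 camera calls.

## Working session

There is one attempt and no reset: what is moved stays moved. The work goes in short steps, Python scripts to look and compute and a tool call to move; the robot and the scene stay as the last step left them, time stands still between calls to the robot, and variables do not carry over. Pictures are saved under pics/ and viewed, at most 14 in all, crops included, and the job is handed in when it is done.

Besides the shell and the picture viewer there is one more tool, called after ">>>" as a command line: name --argument value ..., lists and objects as JSON in quotes. send_rows: Moves the arm, as the interface text tells. Its arguments: {"type":"object","properties":{"series":{"type":"array"},"squeeze":{"type":"number"}},"required":["series"]}

```bash
mkdir -p pics; cat > h.py <<'E'
import numpy as np, cv2
from cell import *
def W(pic,p):
    M=np.linalg.inv(pic["camera_from_world"]); return (M@np.r_[p,1])[:3]
def spots(names,cam,pic=None):
    pic=pic or camera(cam); out={}
    for n in names:
        r=spot_point(n,pic)
        out[n]=[(np.round(W(pic,d["point"])).tolist(),round(d["confidence"],2)) for d in r[:3]]
    return pic,out
def px(pic,p):
    q=pic["camera_from_world"]@np.r_[p,1]; return pic["fx"]*q[0]/q[2]+pic["cx"],pic["fy"]*q[1]/q[2]+pic["cy"]
def ray(pic,u,v,z):
    M=np.linalg.inv(pic["camera_from_world"]); d=M[:3,:3]@np.array([(u-pic["cx"])/pic["fx"],(v-pic["cy"])/pic["fy"],1]); o=M[:3,3]
    return o+d*(z-o[2])/d[2]
E
python3 - <<'E'
from h import *
print(grip_depth, read_state())
N="vise mouth riser_level station1 station2 station3 lever_pivot lever_knob rack rack_front blank1_mid blank2_mid blank3_mid parallel_near parallel_far tamper_mid cork_mat jar_a_mid jar_b_mid figure_cork figure_red brush water_pot".split()
for c in("scene","side"):
    pic,o=spots(N,c); cv2.imwrite(f"pics/{c}0.png",pic["color"]); print(c)
    for k,v in o.items(): print(k,v)
E
```

```text
78.39999999999999 {'clock': 0.0, 'joints': array([ 1.04938455e+00,  3.00479417e-01,  1.52161744e+00,  3.57031007e-06,
        1.32070630e+00, -6.65728673e-02]), 'qd': array([ 0.00103349, -0.00098156,  0.00017398,  0.00027453,  0.00033825,
       -0.00188833]), 'effort': array([ 2.21804738e-03, -5.31833053e+01, -3.52735269e+01,  7.09044258e-02,
        2.46021291e-02,  5.70884566e-06]), 'eef_pos': array([241.53207197, 493.94649353, 302.06632352]), 'eef_rot': array([-3.14038507e+00, -8.39773973e-05,  2.68675281e+00]), 'wrist_force': array([ 0.6421815 , -0.33327209, -0.18569323]), 'moment': array([-0.0011095 , -0.02890966,  0.01209068]), 'finger_force': 0.0, 'finger_gap': 94.02155309353434}
scene
vise [([448.0, -57.0, -5.0], 0.8)]
mouth [([450.0, -59.0, 75.0], 0.68)]
riser_level [([440.0, -60.0, 42.0], 0.82)]
station1 [([455.0, -127.0, 78.0], 0.82), ([440.0, -60.0, 73.0], 0.7), ([434.0, 6.0, 75.0], 0.57)]
station2 [([455.0, -127.0, 78.0], 0.82), ([440.0, -60.0, 73.0], 0.7), ([434.0, 6.0, 75.0], 0.57)]
station3 [([455.0, -127.0, 78.0], 0.82), ([440.0, -60.0, 73.0], 0.7), ([434.0, 6.0, 75
[... 1602 characters left out ...]
4.0], 0.57)]
rack_front [([467.0, 307.0, 60.0], 0.72)]
blank1_mid [([462.0, 302.0, 97.0], 0.87), ([304.0, -257.0, -2.0], 0.69)]
blank2_mid [([455.0, -124.0, 74.0], 0.57), ([505.0, 322.0, 106.0], 0.54), ([448.0, -54.0, 72.0], 0.28)]
blank3_mid [([549.0, 341.0, 116.0], 0.66)]
parallel_near [([440.0, -58.0, 78.0], 0.42)]
parallel_far [([455.0, -12.0, 17.0], 0.74)]
tamper_mid [([667.0, 131.0, 41.0], 0.55)]
cork_mat [([437.0, -331.0, -7.0], 0.69)]
jar_a_mid [([574.0, -377.0, 36.0], 0.97), ([506.0, 321.0, 105.0], 0.42)]
jar_b_mid []
figure_cork []
figure_red [([722.0, -187.0, 4.0], 0.75)]
brush [([301.0, -258.0, -2.0], 0.59), ([465.0, 303.0, 66.0], 0.28), ([463.0, 301.0, 97.0], 0.27)]
water_pot []
```

View pics/scene0.png

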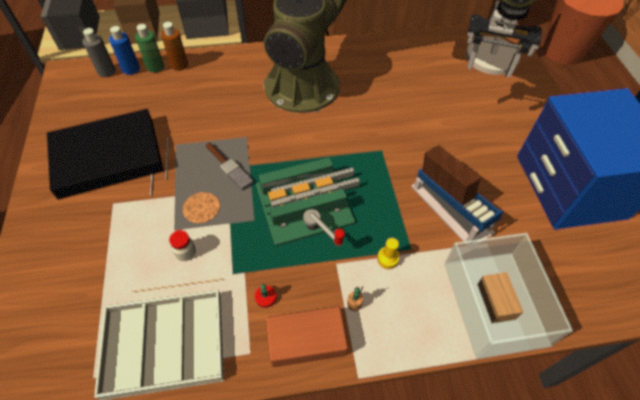

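View pics/side0.png

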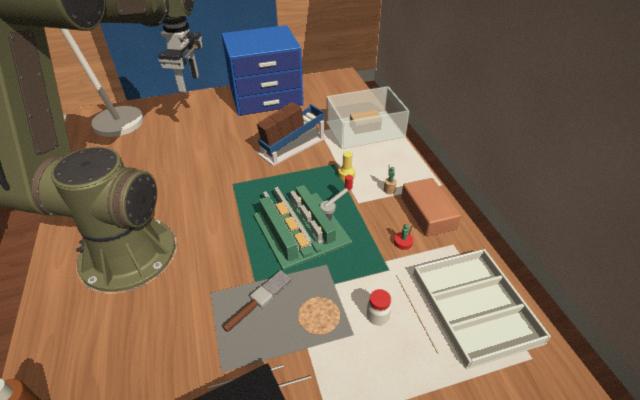

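The pictures show three dark blanks on the lane (scene ~450,175), with the vise at (310,195), the lever knob at (339,236), the tamper at (390,252) and the mat at (200,207). There is one jar and no water pot. First I'll move over the ends of the parallels and look with the wrist camera.

>>> send_rows --series '[[[21,-45,0],-6.9,0.2],[[21,-45,0],-6.9,0.2],[[21,-45,0],-6.9,0.2],[[21,-45,0],-6.9,0.2],[[21,-45,0],-6.9,0.2],[[21,-45,0],-6.9,0.2],[[21,-45,0],-6.9,0.2],[[24,-46,0],-6.8,0.2],[[0,0,0],0,0.2]]' --squeeze 8

```text
clock: 3.3
eef_pos: [413.5, 130.5, 302.8]
eef_rot: [3.141, 0.001, 1.715]
wrist_force: [-0.0, 0.6, -0.3]
finger_gap: 37.3
finger_force: 0.0
```

```bash
python3 - <<'E'
from h import *
s=read_state();print(s["eef_pos"],s["eef_rot"],s["finger_gap"])
pic,o=spots("vise mouth riser_level station1 lever_knob lever_pivot parallel_near parallel_far blank1_mid rack_front tamper_mid".split(),"wrist"); cv2.imwrite("pics/w1.png",pic["color"])
for k,v in o.items(): print(k,v)
E
```

```text
[413.46778199 130.53360492 302.76003298] [3.14106633e+00 6.36991385e-04 1.71498684e+00] 37.33343751984548
vise []
mouth [([451.0, -57.0, 71.0], 0.84)]
riser_level [([443.0, -58.0, 44.0], 0.59)]
station1 [([441.0, -58.0, 76.0], 0.74), ([427.0, 4.0, 78.0], 0.6)]
lever_knob []
lever_pivot []
parallel_near [([419.0, -25.0, 15.0], 0.87)]
parallel_far [([451.0, -12.0, 13.0], 0.72)]
blank1_mid []
rack_front [([442.0, -61.0, 42.0], 0.32)]
tamper_mid []
```

View pics/w1.png

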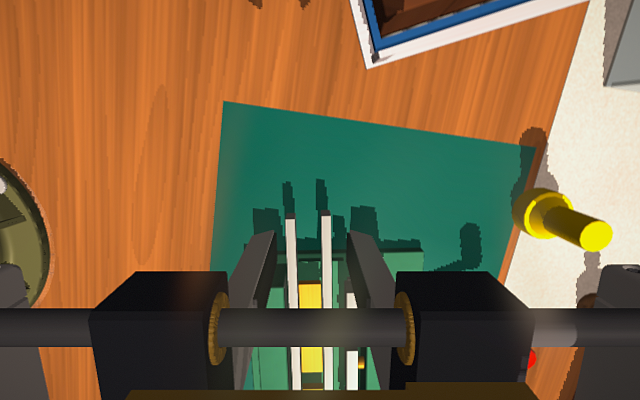

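The parallels' ends show at (290,216) and (325,213), and their lines are near vertical in the picture.

```bash
python3 - <<'E'
from h import *
pic=camera("wrist")
for u,v in [(286,217),(295,216),(289,381),(297,381),(321,213),(330,213),(327,381),(335,381)]: print((u,v),ray(pic,u,v,38).round(1))
print(ray(pic,424,248,14).round(1))
E
```

```text
(286, 217) [391.8  99.1  38. ]
(295, 216) [400.8 101.6  38. ]
(289, 381) [422.7 -97.3  38. ]
(297, 381) [431.9 -95.8  38. ]
(321, 213) [426.7 108.9  38. ]
(330, 213) [435.8 110.3  38. ]
(327, 381) [466.4 -90.4  38. ]
(335, 381) [475.6 -89.   38. ]
[549.5  79.9  14. ]
```

>>> send_rows --series '[[[-4,3,-40],1.2,0.45],[[0,0,-46],0,0.45],[[0,0,-50],0,0.45],[[0,0,-40],0,0.45],[[0,0,-10],0,0.45],[[0,0,0],0,0.45]]'

```text
clock: 4.55
eef_pos: [407.6, 137.8, 116.3]
eef_rot: [-3.139, 0.0, 1.746]
wrist_force: [0.2, 0.6, -0.0]
finger_gap: 25.5
finger_force: 0.0
```

>>> send_rows --series '[[[1.6,-10,0],0,0.45],[[1.6,-10,0],0,0.45],[[1.6,-10,0],0,0.45],[[1.6,-10,0],0,0.45],[[1.6,-10,0],0,0.45],[[1.6,-8,0],0,0.45],[[1,-6,0],0,0.45],[[0,0,0],0,0.45]]'

```text
clock: 5.35
eef_pos: [418.9, 72.8, 117.6]
eef_rot: [3.14, -0.0, 1.745]
wrist_force: [-0.6, -0.2, -0.5]
finger_gap: 26.0
finger_force: 0.0
```

```bash
python3 - <<'E'
from h import *
s=read_state();print(s["eef_pos"],s["eef_rot"],s["finger_gap"])
for c in("scene","side"):
    pic,o=spots(["parallel_near","parallel_far","vise"],c); print(o)
    a=[px(pic,(443,-60,40))]; u,v=map(int,a[0]); im=cv2.resize(pic["color"][max(v-60,0):v+60,u-80:u+80],None,fx=2.5,fy=2.5,interpolation=cv2.INTER_CUBIC); print(u,v)
    globals().setdefault("L",[]).append(im)
cv2.imwrite("pics/par.png",np.vstack(L))
E
```

```text
[418.93962953  72.8246785  117.63592447] [ 3.13956699e+00 -1.83984977e-04  1.74487662e+00] 26.031774924439755
{'parallel_near': [([432.0, 4.0, 78.0], 0.68), ([423.0, -55.0, 13.0], 0.52), ([465.0, 306.0, 56.0], 0.4)], 'parallel_far': [([460.0, -49.0, 10.0], 0.66)], 'vise': [([445.0, -57.0, -1.0], 0.8)]}
300 188
{'parallel_near': [([303.0, -256.0, -3.0], 0.23)], 'parallel_far': [([461.0, -44.0, 15.0], 0.86)], 'vise': [([441.0, -62.0, 2.0], 0.93)]}
291 222
```

View pics/par.png

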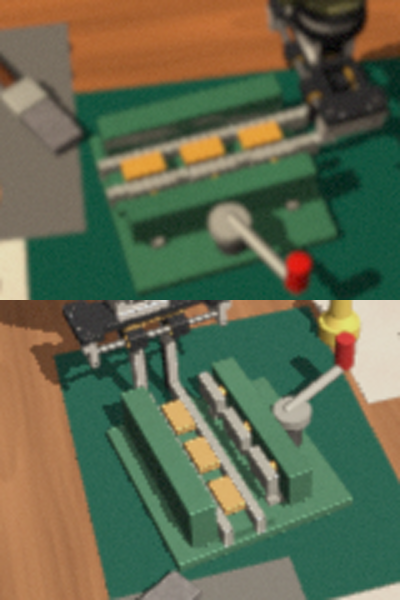

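```bash
python3 - <<'E'
from h import *
def V(p):
    d=np.array(p[:2])-[443,-59.5]; return (np.array([[.986,.165],[-.165,.986]])@d).round(1)
s=camera("side"); c=camera("scene")
for n,pic,u,v in [("near",s,301.8,256.8),("far",s,315.8,250.8),("near",c,259.6,194.8),("far",c,264.8,204.8)]:
    print(n,V(ray(pic,u,v,38)))
for y in(-118,-126,-110): print(y,[np.round(px(s,(443+.986*x-.165*y,-59.5+.165*x+.986*y,38)),1) for x in(-19,19)])
for nm,pic,f in(("side",s,1),("scene",c,2)):
    pts=[(u,v,V(ray(pic,u,v,14))) for u,v in ([(284.2,263.6+5),(351,238)] if f==1 else [(272.8,243.6)])]; print(nm,pts)
for nm,pic,c0 in(("s",s,(305,255)),("c",c,(262,200))):
    u,v=c0; globals().setdefault("L",[]).append(cv2.resize(pic["color"][v-22:v+22,u-30:u+30],None,fx=6,fy=6,interpolation=cv2.INTER_CUBIC))
cv2.imwrite("pics/par2.png",np.vstack(L))
E
```

```text
near [ -24.  -120.1]
far [  16.5 -118.2]
near [ -14.3 -110.4]
far [  21.1 -105.2]
-118 [array([303.2, 255.5]), array([316.6, 250.4])]
-126 [array([304.6, 257.7]), array([318. , 252.5])]
-110 [array([301.9, 253.4]), array([315.3, 248.3])]
side [(284.2, 268.6, array([ -72.8, -116.7])), (351, 238, array([ 130.4, -102.2]))]
scene [(272.8, 243.6, array([ 126.6, -113.7]))]
```

View pics/par2.png

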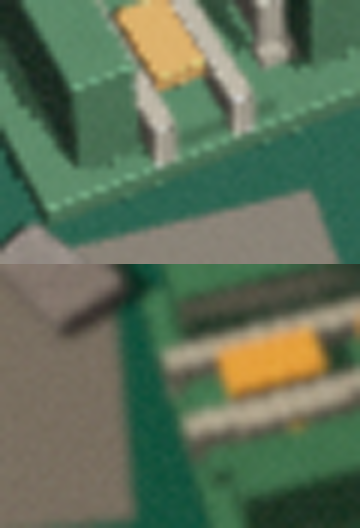

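The bars' −y ends sit about at the plate edge, so they need roughly 8 mm more. I'll push 7.5 mm, then back off, rise and turn toward the lane.

>>> send_rows --series '[[[1.2,-7.5,0],0,0.45],[[0,0,0],0,0.45],[[0,0,0],0,0.45],[[-2,15,0],0,0.45],[[-2,15,0],0,0.45]]'

```text
clock: 6.35
eef_pos: [415.5, 96.5, 116.6]
eef_rot: [3.142, 0.0, 1.745]
wrist_force: [-0.5, 0.3, 0.2]
finger_gap: 25.7
finger_force: 0.0
```

```bash
python3 - <<'E'
from h import *
for c in("scene","side"):
    pic,o=spots(["parallel_near","parallel_far"],c); print(o)
    for c0 in ([(305,255)] if c=="side" else [(262,200),(352,178)]):
        u,v=c0; globals().setdefault("L",[]).append(cv2.resize(pic["color"][v-22:v+22,u-30:u+30],None,fx=6,fy=6,interpolation=cv2.INTER_CUBIC))
cv2.imwrite("pics/par3.png",np.hstack(L)[:, :1080][:, ::1] if 0 else cv2.resize(np.hstack(L),(800,195)))
E
```

```text
{'parallel_near': [([422.0, -62.0, 14.0], 0.65), ([311.0, -256.0, -2.0], 0.27)], 'parallel_far': [([448.0, -59.0, 74.0], 0.69), ([462.0, -57.0, 13.0], 0.56), ([550.0, 343.0, 112.0], 0.31)]}
{'parallel_near': [([442.0, -65.0, 2.0], 0.66), ([423.0, -64.0, 10.0], 0.64)], 'parallel_far': [([463.0, -52.0, 16.0], 0.71)]}
```

View pics/par3.png

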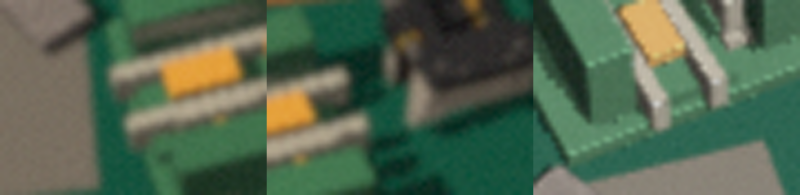

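The bars are centred, with the networks giving y ≈ 0 and +2 mm. Next I'll go over the front blank.

>>> send_rows --series '[[[0,0,46],0,-1],[[0,5,46],-8.3,-1],[[4,20,46],-8.3,-1],[[5,30,48],-8.3,-1],[[7,30,0],-8.3,-1],[[7,30,0],-8.4,-1],[[7,30,0],-8.4,-1],[[7,30,0],-8.4,-1],[[7,30,0],-8.4,-1],[[0,0,0],-8.2,-1],[[0,0,0],0,-1]]'

```text
clock: 7.75
eef_pos: [459.1, 297.5, 296.1]
eef_rot: [3.141, 0.001, 0.435]
wrist_force: [1.0, 1.4, -0.1]
finger_gap: 93.6
finger_force: 0.0
```

```bash
python3 - <<'E'
from h import *
s=read_state();print(s["eef_pos"],s["eef_rot"],s["finger_gap"])
pic,o=spots("rack rack_front blank1_mid blank2_mid blank3_mid".split(),"wrist"); cv2.imwrite("pics/w2.png",pic["color"])
for k,v in o.items(): print(k,v)
E
```

```text
[459.09170834 297.49230267 296.09425853] [3.14143334e+00 8.63527604e-04 4.34983289e-01] 93.63714259611429
rack []
rack_front []
blank1_mid []
blank2_mid []
blank3_mid []
```

View pics/w2.png

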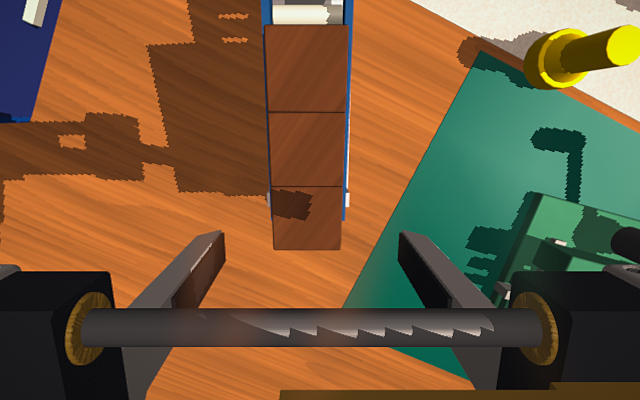

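The wrist view shows three blank tops in line: blank1 spans (272..341, 187..249) and sits between the open fingers.

```bash
python3 - <<'E'
from h import *
pic=camera("wrist")
P=[ray(pic,*a) for a in[(274,249,134),(341,249,134),(272,187,141),(341,187,141),(264,26,155),(347,26,155)]]
for p in P: print(p.round(1))
f=(P[0]+P[1])/2; b=(P[2]+P[3])/2; k=(P[4]+P[5])/2
print(f,b,k,np.degrees(np.arctan2(*(k-f)[[1,0]])))
E
```

```text
[423.  310.6 134. ]
[444.2 265.5 134. ]
[467.1 330.6 141. ]
[487.3 287.5 141. ]
[556.3 373.1 155. ]
[577.  329.2 155. ]
[433.6228302  288.02246818 134.        ] [477.21170164 309.04074786 141.        ] [566.65833324 351.13937365 155.        ] 25.381372213258445
```

>>> send_rows --series '[[[-1,2,-40],0.4,-1],[[0,0,-40],0,-1],[[0,0,-23],0,-1],[[0,0,0],0,-1],[[0,0,0],0,1],[[0,0,0],0,1],[[0,0,0],0,1],[[0,0,0],0,1],[[0,0,0],0,1]]' --squeeze 10

```text
clock: 9.0
eef_pos: [458.0, 299.6, 194.1]
eef_rot: [-3.142, -0.001, 0.444]
wrist_force: [0.1, 0.5, 0.7]
finger_gap: 57.5
finger_force: 0.0
```

>>> send_rows --series '[[[0,0,0],0,1],[[0,0,0],0,1],[[0,0,0],0,1],[[-2,-1,18],0,1],[[-3,-2,30],0,1],[[-4,-2,40],0,1],[[0,0,20],0,1],[[0,0,0],0,1]]' --squeeze 10

```text
clock: 9.8
eef_pos: [449.3, 294.7, 304.0]
eef_rot: [-3.141, -0.004, 0.444]
wrist_force: [0.3, 0.3, -1.1]
finger_gap: 50.2
finger_force: 10.0
```

>>> send_rows --series '[[[1,-42,0],7.4,1],[[1,-42,0],7.4,1],[[1,-42,0],7.4,1],[[1,-42,0],7.4,1],[[1,-42,0],7.4,1],[[1,-42,0],7.4,1],[[1,-42,0],7.4,1],[[1,-42,0],7.4,1],[[1,-42,-20],7.4,1],[[2,-44,-20],7.5,1],[[0,0,-20],0,1],[[0,0,0],0,1]]'

```text
clock: 11.0
eef_pos: [458.5, -127.4, 237.7]
eef_rot: [-3.136, -0.003, 1.733]
wrist_force: [-0.1, 0.3, -0.7]
finger_gap: 50.3
finger_force: 10.0
```

```bash
python3 - <<'E'
from h import *
s=read_state();print(s["eef_pos"],s["eef_rot"],s["wrist_force"])
L=[]
for c in("side","scene"):
    pic,o=spots(["blank1_mid","mouth"],c); print(o)
    u,v=map(int,px(pic,(455,-120,110))); L.append(cv2.resize(pic["color"][v-60:v+60,u-80:u+80],None,fx=2.5,fy=2.5,interpolation=cv2.INTER_CUBIC))
cv2.imwrite("pics/b1.png",np.hstack(L))
E
```

```text
[ 458.51940622 -127.43212733  237.7182921 ] [-3.13560155 -0.00334478  1.73321254] [-0.07779857  0.3037542  -0.7087492 ]
{'blank1_mid': [([459.0, -123.0, 142.0], 0.71), ([441.0, -56.0, 76.0], 0.44)], 'mouth': [([447.0, -53.0, 74.0], 0.87), ([425.0, -65.0, 13.0], 0.7)]}
{'blank1_mid': [([458.0, -125.0, 148.0], 0.71)], 'mouth': [([448.0, -59.0, 77.0], 0.63)]}
```

View pics/b1.png

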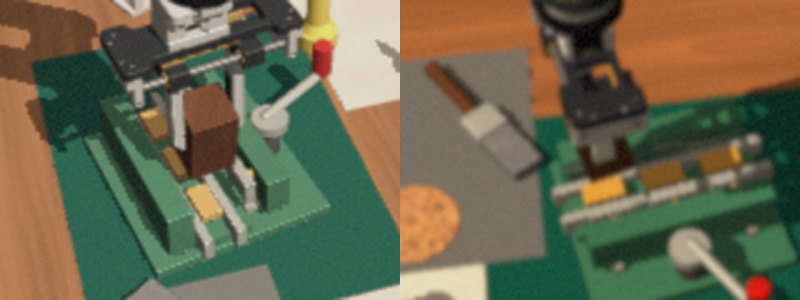

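The blank hangs centred over station 1 and the mouth in both views, so I'll lower it.

>>> send_rows --series '[[[2,0,-20],0,1],[[0,0,-20],0,1],[[0,0,-6],0,1],[[0,0,-3],0,1],[[0,0,0],0,1]]'

```text
clock: 11.8
eef_pos: [462.2, -126.8, 193.2]
eef_rot: [3.141, 0.0, 1.736]
wrist_force: [-0.5, -0.1, -2.3]
finger_gap: 50.2
finger_force: 10.0
```

>>> send_rows --series '[[[0,0,-2],0,1],[[0,0,0],0,1]]'

```text
clock: 12.0
eef_pos: [462.0, -127.0, 191.0]
eef_rot: [3.141, 0.0, 1.736]
wrist_force: [0.6, 0.2, -1.6]
finger_gap: 50.4
finger_force: 10.0
```

>>> send_rows --series '[[[0,0,-2],0,1],[[0,0,0],0,1]]'

```text
clock: 12.2
eef_pos: [461.9, -126.9, 188.5]
eef_rot: [-3.142, -0.0, 1.736]
wrist_force: [-0.2, 0.4, -2.4]
finger_gap: 49.7
finger_force: 10.0
```

>>> send_rows --series '[[[0,0,-3],0,1],[[0,0,0],0,1]]'

```text
clock: 12.4
eef_pos: [461.8, -126.9, 185.2]
eef_rot: [-3.141, -0.0, 1.736]
wrist_force: [-0.0, 0.3, -2.4]
finger_gap: 49.9
finger_force: 10.0
```

>>> send_rows --series '[[[0,0,-2],0,1],[[0,0,0],0,1]]'

```text
clock: 12.6
eef_pos: [461.9, -126.9, 183.3]
eef_rot: [-3.141, -0.0, 1.736]
wrist_force: [-0.3, -0.0, -2.1]
finger_gap: 50.1
finger_force: 10.0
```

>>> send_rows --series '[[[0,0,-1.5],0,1],[[0,0,0],0,1]]'

```text
clock: 12.8
eef_pos: [462.0, -127.0, 182.2]
eef_rot: [3.141, 0.0, 1.736]
wrist_force: [-1.0, 0.0, -0.0]
finger_gap: 49.4
finger_force: 10.0
```

>>> send_rows --series '[[[0,0,-1],0,1],[[0,0,0],0,1]]'

```text
clock: 13.0
eef_pos: [462.0, -127.0, 181.3]
eef_rot: [3.141, 0.0, 1.736]
wrist_force: [0.2, 0.3, 2.9]
finger_gap: 50.2
finger_force: 10.0
```

>>> send_rows --series '[[[0,0,0],0,0.35],[[0,0,0],0,0.25],[[0,0,0],0,0.25],[[0,0,0],0,0.25],[[0,0,0],0,0.25]]'

```text
clock: 13.5
eef_pos: [462.0, -126.9, 181.2]
eef_rot: [3.141, 0.0, 1.736]
wrist_force: [-0.1, 0.2, 3.3]
finger_gap: 50.2
finger_force: 10.0
```

```bash
python3 - <<'E'
from h import *
for c in("side","scene"):
    pic,o=spots(["blank1_mid"],c); print(o)
E
```

```text
{'blank1_mid': [([461.0, -127.0, 86.0], 0.72)]}
{'blank1_mid': [([462.0, -124.0, 86.0], 0.44)]}
```

>>> send_rows --series '[[[0,0,0],0,-0.2],[[0,0,0],0,-0.3],[[0,0,0],0,-0.5],[[0,0,0],0,-0.5],[[0,0,20],0,-0.6],[[0,0,40],0,-1],[[0,0,40],0,-1]]'

```text
clock: 14.4
eef_pos: [461.6, -126.8, 282.0]
eef_rot: [-3.14, -0.001, 1.736]
wrist_force: [0.6, -0.2, 0.2]
finger_gap: 87.9
finger_force: 0.0
```

```bash
python3 - <<'E'
from h import *
L=[]
for c in("side","scene"):
    pic,o=spots(["blank1_mid","blank2_mid"],c); print(o)
    u,v=map(int,px(pic,(455,-120,90))); L.append(cv2.resize(pic["color"][v-60:v+60,u-80:u+80],None,fx=2.5,fy=2.5,interpolation=cv2.INTER_CUBIC))
cv2.imwrite("pics/b1b.png",np.hstack(L))
E
```

```text
{'blank1_mid': [([461.0, -112.0, 83.0], 0.86)], 'blank2_mid': [([459.0, 300.0, 98.0], 0.7)]}
{'blank1_mid': [([465.0, -116.0, 85.0], 0.68)], 'blank2_mid': [([458.0, 305.0, 102.0], 0.87), ([636.0, 11.0, 85.0], 0.56), ([455.0, -126.0, 79.0], 0.21)]}
```

View pics/b1b.png

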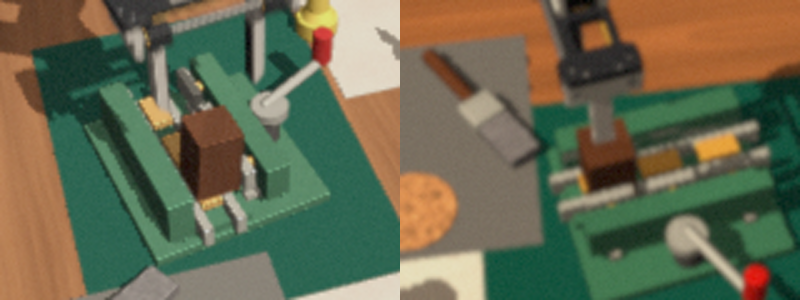

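Blank1 stands upright but about 9 mm toward +y of its station (the riser shows on its −y side). I'll regrasp it and shift it.

>>> send_rows --series '[[[-1,8,-40],0,-0.8],[[0,0,-40],0,-0.8],[[0,0,-18],0,-0.8],[[0,0,0],0,0],[[0,0,0],0,1],[[0,0,0],0,1],[[0,0,0],0,1],[[0,0,0],0,1],[[0,0,0],0,1],[[0,0,0],0,1]]'

```text
clock: 15.7
eef_pos: [461.1, -119.0, 183.6]
eef_rot: [3.141, 0.001, 1.736]
wrist_force: [0.4, -0.2, 4.1]
finger_gap: 50.1
finger_force: 10.0
```

>>> send_rows --series '[[[0,0,4],0,1],[[0,0,0],0,1],[[0.5,-5,0],0,1],[[0.5,-4,0],0,1],[[0,0,0],0,1],[[0,0,-2.5],0,1],[[0,0,0],0,1]]'

```text
clock: 16.4
eef_pos: [461.8, -127.9, 184.2]
eef_rot: [-3.141, -0.0, 1.736]
wrist_force: [-0.7, -1.3, -2.2]
finger_gap: 50.2
finger_force: 10.0
```

>>> send_rows --series '[[[0,0,-0.8],0,1],[[0,0,0],0,1],[[0,0,0],0,-0.2],[[0,0,0],0,-0.3],[[0,0,0],0,-0.5],[[0,0,0],0,-0.5],[[0,0,20],0,-0.6],[[0,0,45],0,-1],[[0,0,45],0,-1]]'

```text
clock: 17.3
eef_pos: [461.5, -127.8, 294.9]
eef_rot: [-3.14, -0.001, 1.736]
wrist_force: [0.7, -0.1, 0.5]
finger_gap: 88.0
finger_force: 0.0
```

```bash
python3 - <<'E'
from h import *
print(read_state()["eef_pos"])
for c in("side","scene"):
    pic,o=spots(["blank1_mid","blank2_mid","blank3_mid"],c); print(o)
E
```

```text
[ 461.54552133 -127.82928989  294.88963943]
{'blank1_mid': [([459.0, -126.0, 80.0], 0.58), ([772.0, 28.0, -2.0], 0.48), ([546.0, -47.0, 63.0], 0.33)], 'blank2_mid': [([461.0, 299.0, 99.0], 0.67), ([304.0, -258.0, -2.0], 0.48)], 'blank3_mid': [([772.0, 23.0, -0.0], 0.37)]}
{'blank1_mid': [([461.0, -126.0, 81.0], 0.76)], 'blank2_mid': [([458.0, 307.0, 104.0], 0.74)], 'blank3_mid': [([504.0, 321.0, 104.0], 0.86)]}
```

Blank1 now sits at vise (6,−68). Blank2 next.

>>> send_rows --series '[[[0,43,0],-7.4,-1],[[0,43,0],-7.4,-1],[[0,43,0],-7.4,-1],[[0,43,0],-7.4,-1],[[0,43,0],-7.4,-1],[[0,43,0],-7.4,-1],[[-1,43,0],-7.4,-1],[[-1,43,0],-7.4,-1],[[-1,43,0],-7.4,-1],[[-1,40,0],-7.5,-1],[[0,0,0],0,-1]]'

```text
clock: 18.8
eef_pos: [457.1, 301.4, 292.3]
eef_rot: [-3.141, 0.002, 0.443]
wrist_force: [0.8, -0.6, 0.2]
finger_gap: 94.0
finger_force: 0.0
```

```bash
python3 - <<'E'
from h import *
s=read_state();print(s["eef_pos"],s["eef_rot"],s["finger_gap"])
pic=camera("wrist"); cv2.imwrite("pics/w3.png",pic["color"])
E
```

```text
[457.11512585 301.4230621  292.29388519] [-3.14122473e+00  1.99926450e-03  4.43363406e-01] 94.01915721459314
```

View pics/w3.png

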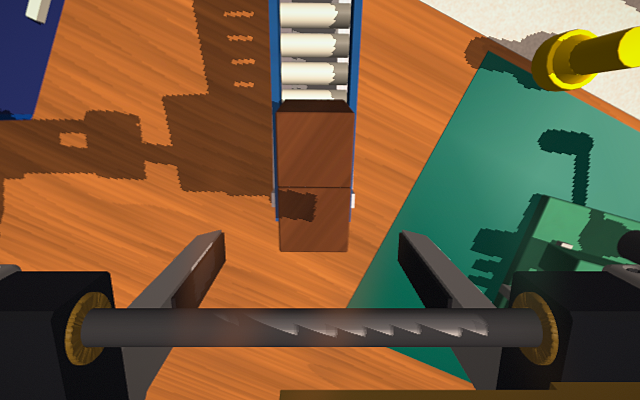

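Blank2 has rolled to the same front position (tops at 279..349, 187..251). Same pick.

>>> send_rows --series '[[[1,-1,-45],0,-1],[[0,0,-40],0,-1],[[0,0,-15],0,-0.6],[[0,0,0],0,0],[[0,0,0],0,1],[[0,0,0],0,1],[[0,0,0],0,1],[[0,0,0],0,1],[[0,0,0],0,1],[[0,0,0],0,1],[[0,0,0],0,1]]'

```text
clock: 19.95
eef_pos: [459.0, 297.6, 194.8]
eef_rot: [-3.141, -0.002, 0.446]
wrist_force: [-2.5, 3.6, 5.3]
finger_gap: 50.2
finger_force: 10.0
```

>>> send_rows --series '[[[0,0,0],0,1],[[-2,-1,18],0,1],[[-3,-2,30],0,1],[[-4,-2,40],0,1],[[0,0,20],0,1],[[0,0,0],0,1]]'

```text
clock: 20.55
eef_pos: [450.4, 292.2, 304.8]
eef_rot: [-3.141, -0.005, 0.446]
wrist_force: [0.5, -0.4, -1.6]
finger_gap: 50.0
finger_force: 10.0
```

>>> send_rows --series '[[[0,-40,0],8.2,1],[[0,-40,0],8.2,1],[[0,-40,0],8.2,1],[[0,-40,0],8.2,1],[[0,-40,0],8.2,1],[[0,-40,0],8.2,1],[[0,-40,0],8.2,1],[[0,-40,0],8.2,1],[[1,-40,-20],8.3,1],[[0,0,-20],0,1],[[0,0,-20],0,1],[[0,0,0],0,1]]'

```text
clock: 21.75
eef_pos: [450.2, -57.5, 239.6]
eef_rot: [-3.136, -0.002, 1.697]
wrist_force: [0.3, -0.1, -0.5]
finger_gap: 49.6
finger_force: 10.0
```

```bash
python3 - <<'E'
from h import *
s=read_state();print(s["eef_pos"],s["eef_rot"])
for c in("side","scene"):
    pic,o=spots(["blank2_mid","station2"],c); print(o)
E
```

```text
[450.17315311 -57.54970179 239.62406641] [-3.13607633e+00 -1.78924177e-03  1.69697411e+00]
{'blank2_mid': [([451.0, -57.0, 142.0], 0.82)], 'station2': [([451.0, -125.0, 76.0], 0.73), ([432.0, 4.0, 77.0], 0.72), ([436.0, -56.0, 76.0], 0.69)]}
{'blank2_mid': [([452.0, -51.0, 150.0], 0.76), ([777.0, 24.0, 4.0], 0.27)], 'station2': [([431.0, 5.0, 78.0], 0.93), ([442.0, -60.0, 73.0], 0.91), ([453.0, -127.0, 79.0], 0.57)]}
```

>>> send_rows --series '[[[1,-9.5,0],2.2,1],[[0,0,-20],0,1],[[0,0,-20],0,1],[[0,0,-11],0,1],[[0,0,0],0,1],[[0,0,0],0,1]]'

```text
clock: 22.65
eef_pos: [452.7, -67.0, 192.6]
eef_rot: [3.141, 0.0, 1.736]
wrist_force: [-0.2, 0.1, -1.2]
finger_gap: 50.0
finger_force: 10.0
```

>>> send_rows --series '[[[0,0,-2.5],0,1],[[0,0,0],0,1]]'

```text
clock: 22.85
eef_pos: [452.5, -67.0, 189.7]
eef_rot: [3.141, 0.0, 1.736]
wrist_force: [-0.2, 0.1, -1.8]
finger_gap: 49.9
finger_force: 10.0
```

>>> send_rows --series '[[[0,0,-1.5],0,1],[[0,0,0],0,1]]'

```text
clock: 23.05
eef_pos: [452.4, -67.0, 187.9]
eef_rot: [3.141, 0.0, 1.736]
wrist_force: [0.0, -1.4, -1.2]
finger_gap: 50.1
finger_force: 10.0
```

>>> send_rows --series '[[[-1,0,-2.5],0,1],[[0,0,0],0,1]]'

```text
clock: 23.25
eef_pos: [451.2, -66.9, 185.0]
eef_rot: [-3.141, -0.0, 1.736]
wrist_force: [0.1, 0.4, -1.3]
finger_gap: 50.1
finger_force: 10.0
```

>>> send_rows --series '[[[0,0,-1.5],0,1],[[0,0,0],0,1]]'

```text
clock: 23.45
eef_pos: [451.3, -67.0, 183.7]
eef_rot: [-3.141, -0.0, 1.736]
wrist_force: [-0.2, 0.4, -1.9]
finger_gap: 49.9
finger_force: 10.0
```

>>> send_rows --series '[[[0,0,-1],0,1],[[0,0,0],0,1]]'

```text
clock: 23.65
eef_pos: [451.5, -67.0, 182.9]
eef_rot: [3.141, 0.0, 1.736]
wrist_force: [0.4, 0.0, 0.7]
finger_gap: 50.0
finger_force: 10.0
```

Contact. Release.

>>> send_rows --series '[[[0,0,0],0,-0.2],[[0,0,0],0,-0.3],[[0,0,0],0,-0.5],[[0,0,0],0,-0.5],[[0,0,20],0,-0.6],[[0,0,45],0,-1],[[0,0,45],0,-1]]'

```text
clock: 24.35
eef_pos: [451.0, -66.9, 294.0]
eef_rot: [-3.14, -0.001, 1.736]
wrist_force: [1.0, -0.1, -0.0]
finger_gap: 87.8
finger_force: 0.0
```

```bash
cat >> h.py <<'E'
def V(p):
    d=np.array(p[:2])-[443,-59.5]; return (np.array([[.986,.165],[-.165,.986]])@d).round(1).tolist()
E
python3 - <<'E'
from h import *
print(read_state()["eef_pos"])
for c in("side","scene"):
    pic,o=spots(["blank1_mid","blank2_mid","blank3_mid"],c)
    for k,v in o.items(): print(k,v,[V(p[0]) for p in v])
E
```

```text
[450.99549855 -66.89962912 293.96671867]
blank1_mid [([459.0, -124.0, 85.0], 0.73)] [[5.1, -66.2]]
blank2_mid [([456.0, -59.0, 84.0], 0.85), ([668.0, 132.0, 41.0], 0.67), ([441.0, -59.0, 77.0], 0.62)] [[12.9, -1.7], [253.4, 151.7], [-1.9, 0.8]]
blank3_mid [([460.0, 301.0, 101.0], 0.66)] [[76.2, 352.6]]
blank1_mid [([458.0, -125.0, 83.0], 0.85), ([549.0, -44.0, 57.0], 0.49), ([466.0, 306.0, 56.0], 0.36)] [[4.0, -67.1], [107.1, -2.2], [83.0, 356.6]]
blank2_mid [([453.0, -57.0, 87.0], 0.82), ([772.0, 26.0, 2.0], 0.72)] [[10.3, 0.8], [338.5, 30.0]]
blank3_mid [([459.0, 302.0, 98.0], 0.81), ([670.0, 134.0, 40.0], 0.67), ([631.0, 11.0, 86.0], 0.41)] [[75.4, 353.8], [255.7, 153.3], [197.0, 38.5]]
```

>>> send_rows --series '[[[0,36,0],-7.4,-1],[[0,37,0],-7.4,-1],[[0,37,0],-7.4,-1],[[1,37,0],-7.4,-1],[[1,37,0],-7.4,-1],[[1,37,0],-7.4,-1],[[1,37,0],-7.4,-1],[[1,37,0],-7.4,-1],[[1,37,0],-7.4,-1],[[1,35,0],-7.4,-1],[[0,0,0],0,-1]]'

```text
clock: 25.85
eef_pos: [457.8, 303.0, 291.3]
eef_rot: [-3.141, 0.002, 0.442]
wrist_force: [0.5, -0.6, 0.1]
finger_gap: 94.4
finger_force: 0.0
```

>>> send_rows --series '[[[0.5,-2,-45],0,-1],[[0,0,-40],0,-1],[[0,0,-13],0,-0.6],[[0,0,0],0,0],[[0,0,0],0,1],[[0,0,0],0,1],[[0,0,0],0,1],[[0,0,0],0,1],[[0,0,0],0,1],[[0,0,0],0,1],[[0,0,0],0,1]]'

```text
clock: 26.95
eef_pos: [459.2, 298.3, 195.9]
eef_rot: [-3.141, -0.002, 0.444]
wrist_force: [-1.7, 1.2, 7.1]
finger_gap: 49.9
finger_force: 10.0
```

>>> send_rows --series '[[[0,0,0],0,1],[[-2,-1,18],0,1],[[-3,-2,30],0,1],[[-4,-2,40],0,1],[[0,0,20],0,1],[[0,0,0],0,1]]'

```text
clock: 27.55
eef_pos: [450.3, 293.2, 305.6]
eef_rot: [-3.141, -0.005, 0.444]
wrist_force: [0.4, -0.2, -1.7]
finger_gap: 50.2
finger_force: 10.0
```

>>> send_rows --series '[[[-1.3,-29.6,0],7.4,1],[[-1.3,-29.6,0],7.4,1],[[-1.3,-29.6,0],7.4,1],[[-1.3,-29.6,0],7.4,1],[[-1.3,-29.6,0],7.4,1],[[-1.3,-29.6,0],7.4,1],[[-1.3,-29.6,0],7.4,1],[[-1.3,-29.6,0],7.4,1],[[-1.3,-29.6,0],7.4,1],[[-1.3,-29.6,-20],7.4,1],[[0,0,-40],0,1],[[0,0,0],0,1]]'

```text
clock: 28.75
eef_pos: [434.8, -3.4, 238.0]
eef_rot: [-3.133, -0.002, 1.734]
wrist_force: [-0.9, 0.7, -0.8]
finger_gap: 50.1
finger_force: 10.0
```

```bash
python3 - <<'E'
from h import *
s=read_state();print(s["eef_pos"],V(s["eef_pos"]),s["eef_rot"])
for c in("side","scene"):
    pic,o=spots(["blank3_mid"],c)
    for k,v in o.items(): print(k,v,[V(p[0]) for p in v])
E
```

```text
[434.84959593  -3.42678846 238.01403594] [1.2, 56.6] [-3.13279181e+00 -2.20222194e-03  1.73417839e+00]
blank3_mid [([432.0, -3.0, 141.0], 0.6)] [[-1.5, 57.5]]
blank3_mid [([436.0, -3.0, 143.0], 0.88)] [[2.4, 56.9]]
```

>>> send_rows --series '[[[2.5,0.5,-20],0,1],[[0,0,-20],0,1],[[0,0,-7],0,1],[[0,0,0],0,1],[[0,0,0],0,1]]'

```text
clock: 29.45
eef_pos: [439.8, -2.3, 197.0]
eef_rot: [3.14, 0.0, 1.736]
wrist_force: [-0.4, 1.0, -0.5]
finger_gap: 49.9
finger_force: 10.0
```

>>> send_rows --series '[[[0,0,-2.5],0,1],[[0,0,0],0,1]]'

```text
clock: 29.65
eef_pos: [439.5, -2.5, 193.7]
eef_rot: [3.141, 0.0, 1.736]
wrist_force: [-0.3, 0.3, -2.4]
finger_gap: 50.0
finger_force: 10.0
```

>>> send_rows --series '[[[0,0,-1.5],0,1],[[0,0,0],0,1]]'

```text
clock: 29.85
eef_pos: [439.4, -2.5, 191.8]
eef_rot: [-3.142, -0.0, 1.736]
wrist_force: [0.5, 1.0, -1.5]
finger_gap: 49.6
finger_force: 10.0
```

>>> send_rows --series '[[[0,0,-3],0,1],[[0,0,-1.5],0,1],[[0,0,0],0,1]]'

```text
clock: 30.15
eef_pos: [439.3, -2.5, 187.0]
eef_rot: [-3.141, -0.0, 1.736]
wrist_force: [0.4, 0.4, -1.6]
finger_gap: 49.6
finger_force: 10.0
```

>>> send_rows --series '[[[0,0,-1.5],0,1],[[0,0,0],0,1]]'

```text
clock: 30.35
eef_pos: [439.3, -2.5, 185.7]
eef_rot: [-3.141, -0.0, 1.736]
wrist_force: [0.1, -0.6, -2.5]
finger_gap: 49.7
finger_force: 10.0
```

>>> send_rows --series '[[[0,0,-1],0,1],[[0,0,0],0,1]]'

```text
clock: 30.55
eef_pos: [439.4, -2.5, 184.7]
eef_rot: [-3.141, -0.0, 1.736]
wrist_force: [-0.3, 0.6, -1.6]
finger_gap: 50.0
finger_force: 10.0
```

>>> send_rows --series '[[[0,0,-1],0,1],[[0,0,0],0,1]]'

```text
clock: 30.75
eef_pos: [439.5, -2.5, 184.0]
eef_rot: [3.141, 0.0, 1.736]
wrist_force: [-0.3, -0.9, 0.7]
finger_gap: 50.1
finger_force: 10.0
```

>>> send_rows --series '[[[0,0,0],0,-0.2],[[0,0,0],0,-0.3],[[0,0,0],0,-0.5],[[0,0,0],0,-0.5],[[0,0,20],0,-0.6],[[0,0,45],0,-0.8],[[0,0,45],0,-0.8]]'

```text
clock: 31.45
eef_pos: [439.0, -2.4, 295.0]
eef_rot: [-3.14, -0.0, 1.736]
wrist_force: [1.2, 0.3, 0.1]
finger_gap: 84.0
finger_force: 0.0
```

```bash
python3 - <<'E'
from h import *
L=[]
for c in("side","scene"):
    pic,o=spots(["blank1_mid","blank2_mid","blank3_mid","lever_knob","lever_pivot","tamper_mid"],c)
    for k,v in o.items(): print(k,v,[V(p[0]) for p in v])
    u,v=map(int,px(pic,(470,-50,80))); L.append(cv2.resize(pic["color"][v-60:v+60,u-80:u+80],None,fx=2.5,fy=2.5,interpolation=cv2.INTER_CUBIC))
cv2.imwrite("pics/b3.png",np.hstack(L))
E
```

```text
blank1_mid [([462.0, -127.0, 82.0], 0.64)] [[7.6, -69.7]]
blank2_mid [([457.0, -59.0, 85.0], 0.82)] [[13.9, -1.8]]
blank3_mid [([437.0, 6.0, 85.0], 0.91), ([441.0, -56.0, 76.0], 0.17)] [[4.9, 65.6], [-1.4, 3.8]]
lever_knob [([633.0, 11.0, 86.0], 0.83)] [[199.0, 38.2]]
lever_pivot [([541.0, -47.0, 60.0], 0.58), ([446.0, -58.0, 43.0], 0.47), ([437.0, -331.0, -3.0], 0.23)] [[98.7, -3.8], [3.2, 1.0], [-50.7, -266.7]]
tamper_mid [([668.0, 134.0, 40.0], 0.77)] [[253.8, 153.7]]
blank1_mid [([461.0, -126.0, 83.0], 0.72), ([439.0, -333.0, 1.0], 0.25)] [[6.8, -68.5], [-49.1, -269.0]]
blank2_mid [([453.0, -54.0, 85.0], 0.58)] [[10.8, 3.8]]
blank3_mid [([437.0, 7.0, 84.0], 0.66), ([456.0, -128.0, 77.0], 0.38)] [[5.1, 66.6], [1.5, -69.7]]
lever_knob [([637.0, 7.0, 85.0], 0.75)] [[202.3, 33.6]]
lever_pivot [([448.0, -59.0, 73.0], 0.73), ([548.0, -44.0, 60.0], 0.55)] [[5.0, -0.3], [106.1, -2.0]]
tamper_mid [([633.0, 10.0, 86.0], 0.73), ([670.0, 135.0, 47.0], 0.71)] [[198.8, 37.2], [255.9, 154.3]]
```

View pics/b3.png

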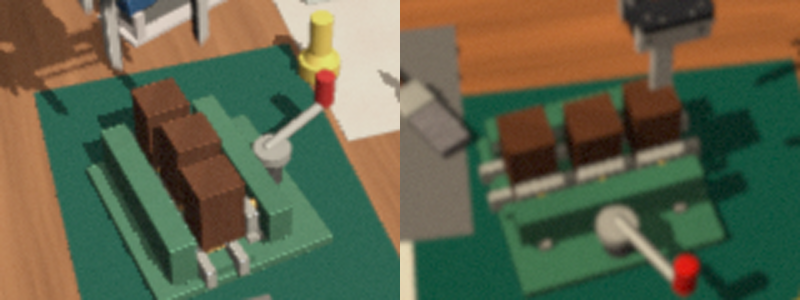

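All three blanks stand upright at their stations at about 84–85 mm high. On to the lever: I'll move above the knob with the fingers tangential.

>>> send_rows --series '[[[21.5,1.5,0],-7.7,-0.2],[[21.5,1.5,0],-7.7,-0.2],[[21.5,1.5,0],-7.7,-0.2],[[21.5,1.5,0],-7.7,-0.2],[[21.5,1.5,0],-7.7,-0.2],[[21.5,1.5,0],-7.7,-0.2],[[21.5,1,0],-7.7,-0.2],[[21.5,1,0],-7.7,-0.2],[[23,1,0],-7.9,-0.2],[[0,0,0],0,-0.2],[[0,0,0],0,-0.2]]'

```text
clock: 33.25
eef_pos: [634.2, 9.5, 293.2]
eef_rot: [-3.141, 0.001, 0.525]
wrist_force: [-1.0, 0.0, 1.0]
finger_gap: 56.4
finger_force: 0.0
```

```bash
python3 - <<'E'
from h import *
s=read_state();print(s["eef_pos"],s["eef_rot"],s["joints"],s["finger_gap"])
pic,o=spots(["lever_knob"],"side"); print(o)
E
```

```text
[634.19242032   9.49151536 293.15473414] [-3.14105280e+00  9.51882998e-04  5.25347197e-01] [-4.27559805e-02  4.97557587e-01  1.26949421e+00 -5.81920910e-05
  1.37563368e+00  1.00270472e+00] 56.411451469771684
{'lever_knob': [([634.0, 11.0, 86.0], 0.76), ([303.0, -259.0, 0.0], 0.69), ([453.0, -126.0, 73.0], 0.62)]}
```

>>> send_rows --series '[[[0,0,-45],0,-0.2],[[0,0,-45],0,-0.2],[[0,0,-30],0,-0.2],[[0,0,0],0,-0.2],[[0,0,0],0,1],[[0,0,0],0,1],[[0,0,0],0,1],[[0,0,0],0,1],[[0,0,0],0,1],[[0,0,0],0,1]]' --squeeze 20

```text
clock: 34.35
eef_pos: [634.6, 9.7, 174.8]
eef_rot: [3.141, -0.001, 0.523]
wrist_force: [-1.5, 2.5, 6.6]
finger_gap: 23.2
finger_force: 20.0
```

>>> send_rows --series '[[[-6.7,10.2,0],7,1],[[-8,9.3,0],7,1],[[-9,8.3,0],7,1],[[-10,7.1,0],7,1],[[-10.8,5.9,0],7,1],[[0,0,0],0,1]]'

```text
clock: 34.95
eef_pos: [589.2, 50.9, 174.8]
eef_rot: [3.141, -0.0, 1.139]
wrist_force: [-5.1, 2.1, 7.2]
finger_gap: 23.5
finger_force: 20.0
```

>>> send_rows --series '[[[-11.4,4.5,0],7,1],[[-11.8,3.1,0],7,1],[[-12.2,1.6,0],7,1],[[-12.3,0.1,0],7,1],[[0,0,0],0,1]]'

```text
clock: 35.45
eef_pos: [541.7, 60.2, 174.8]
eef_rot: [3.14, -0.001, 1.627]
wrist_force: [-3.1, 5.3, 4.9]
finger_gap: 23.5
finger_force: 20.0
```

>>> send_rows --series '[[[-12.1,-1.4,0],7,1],[[0,0,0],0,1],[[-3,-0.6,0],0,1],[[0,0,0],0,1],[[0,0,0],0,1]]'

```text
clock: 35.95
eef_pos: [527.8, 58.5, 174.9]
eef_rot: [3.138, -0.001, 1.745]
wrist_force: [2.1, 8.9, 4.4]
finger_gap: 23.8
finger_force: 20.0
```

```bash
python3 - <<'E'
from h import *
s=read_state();print(s["eef_pos"],V(s["eef_pos"]),s["eef_rot"],s["finger_gap"])
for c in("side","scene"):
    pic,o=spots(["lever_knob","blank1_mid","blank2_mid","blank3_mid"],c)
    for k,v in o.items(): print(k,v,[V(p[0]) for p in v])
E
```

```text
[527.80838195  58.4822761  174.8556399 ] [103.1, 102.3] [ 3.13836087e+00 -9.58218348e-04  1.74466621e+00] 23.791005181014185
lever_knob [([530.0, 58.0, 87.0], 0.85)] [[105.2, 101.5]]
blank1_mid [([451.0, -127.0, 79.0], 0.61)] [[-3.2, -67.9]]
blank2_mid [([442.0, -57.0, 83.0], 0.83)] [[-0.6, 2.6]]
blank3_mid [([430.0, 4.0, 88.0], 0.93)] [[-2.3, 64.8]]
lever_knob [([534.0, 58.0, 85.0], 0.86), ([437.0, -61.0, 47.0], 0.54)] [[109.1, 100.8], [-6.2, -0.5]]
blank1_mid [([450.0, -126.0, 87.0], 0.92)] [[-4.1, -66.7]]
blank2_mid [([443.0, -58.0, 88.0], 0.78), ([575.0, -374.0, 33.0], 0.66)] [[0.2, 1.5], [78.3, -331.9]]
blank3_mid [([430.0, 4.0, 84.0], 0.82), ([462.0, 304.0, 59.0], 0.74), ([421.0, -60.0, 16.0], 0.64)] [[-2.3, 64.8], [78.7, 355.3], [-21.8, 3.1]]
```

>>> send_rows --series '[[[-3,-1,0],0,1],[[0,0,0],0,1],[[0,0,0],0,1]]'

```text
clock: 36.75
eef_pos: [526.9, 58.2, 175.0]
eef_rot: [3.131, -0.001, 1.745]
wrist_force: [27.5, 17.4, -12.1]
finger_gap: 23.7
finger_force: 20.0
```

The lever is at its stop (27 N) and the blanks are at x ≈ 0. I'll release it and rise.

>>> send_rows --series '[[[2,1,0],0,0.3],[[0,0,0],0,0.1],[[0,0,0],0,0.1],[[0,0,30],0,0],[[0,0,40],0,-0.4],[[0,0,45],0,-0.4],[[30,10,0],0,-0.4],[[40,20,0],0,-0.4],[[40,20,0],0,-0.4],[[0,0,0],0,-0.4]]'

```text
clock: 37.75
eef_pos: [638.5, 109.2, 286.3]
eef_rot: [-3.139, -0.0, 1.745]
wrist_force: [-1.1, -1.2, -0.7]
finger_gap: 65.6
finger_force: 0.0
```

```bash
python3 - <<'E'
from h import *
s=read_state();print(s["eef_pos"],s["eef_rot"],s["finger_gap"])
for c in("side","scene"):
    pic,o=spots(["lever_knob","tamper_mid","cork_mat","lever_pivot"],c)
    for k,v in o.items(): print(k,v)
E
```

```text
[638.53513824 109.16527869 286.33840817] [-3.13917803e+00 -2.52281438e-04  1.74549334e+00] 65.63438995469332
lever_knob [([530.0, 58.0, 84.0], 0.73)]
tamper_mid []
cork_mat [([439.0, -335.0, -3.0], 0.91)]
lever_pivot [([546.0, -44.0, 62.0], 0.81), ([453.0, -125.0, 75.0], 0.33)]
lever_knob [([533.0, 58.0, 86.0], 0.93), ([569.0, -375.0, 32.0], 0.27)]
tamper_mid [([671.0, 133.0, 42.0], 0.71)]
cork_mat [([438.0, -336.0, 1.0], 0.85)]
lever_pivot [([546.0, -43.0, 58.0], 0.87), ([440.0, -55.0, 85.0], 0.63)]
```

>>> send_rows --series '[[[31,24,-20],0,-0.4],[[0,0,-40],0,-0.4],[[0,0,-40],0,-0.4],[[0,0,-30],0,-0.4],[[0,0,-10],0,-0.4],[[0,0,0],0,-0.4],[[0,0,0],0,1],[[0,0,0],0,1],[[0,0,0],0,1],[[0,0,0],0,1],[[0,0,0],0,1],[[0,0,0],0,1]]' --squeeze 40

```text
clock: 39.45
eef_pos: [667.2, 131.7, 149.2]
eef_rot: [3.141, -0.0, 1.745]
wrist_force: [1.6, -1.1, 2.5]
finger_gap: 29.5
finger_force: 39.9
```

>>> send_rows --series '[[[0,0,40],0,1],[[0,0,42],0,1],[[0,0,42],0,1],[[0,0,42],0,1],[[-34,-18,0],0,1],[[-34,-18,0],0,1],[[-34,-18,0],0,1],[[-34,-18,0],0,1],[[-34,-18,0],0,1],[[-34,-18,0],0,1],[[-32,-18,0],0,1],[[0,0,0],0,1]]' --squeeze 50

```text
clock: 40.65
eef_pos: [428.5, 4.5, 315.0]
eef_rot: [-3.141, 0.0, 1.743]
wrist_force: [-0.0, 0.5, -2.2]
finger_gap: 29.5
finger_force: 49.9
```

```bash
python3 - <<'E'
from h import *
s=read_state();print(s["eef_pos"],V(s["eef_pos"]),s["wrist_force"],s["finger_gap"])
for c in("side","scene"):
    pic,o=spots(["tamper_mid","blank3_mid"],c)
    for k,v in o.items(): print(k,v,[V(p[0]) for p in v])
E
```

```text
[428.49991774   4.47205672 314.963483  ] [-3.7, 65.5] [-0.04275794  0.46845697 -2.20075432] 29.51606771590518
tamper_mid [([430.0, 8.0, 208.0], 0.84), ([444.0, -59.0, 82.0], 0.27)] [[-1.7, 68.7], [1.1, 0.3]]
blank3_mid [([430.0, 7.0, 87.0], 0.59)] [[-1.8, 67.7]]
tamper_mid [([434.0, 6.0, 212.0], 0.92)] [[1.9, 66.1]]
blank3_mid [([432.0, 5.0, 83.0], 0.88)] [[-0.2, 65.4]]
```

>>> send_rows --series '[[[1.5,0,-18],0,1],[[0,0,-12],0,1],[[0,0,-6],0,1],[[0,0,-2],0,1],[[0,0,0],0,1]]'

```text
clock: 41.45
eef_pos: [432.7, 5.7, 276.9]
eef_rot: [-3.141, -0.0, 1.745]
wrist_force: [-0.4, 0.5, -2.3]
finger_gap: 29.3
finger_force: 49.9
```

>>> send_rows --series '[[[0,0,-1.5],0,1],[[0,0,-1],0,1],[[0,0,0],0,1]]'

```text
clock: 41.75
eef_pos: [432.6, 5.6, 274.4]
eef_rot: [3.141, 0.0, 1.745]
wrist_force: [0.3, 0.2, -1.6]
finger_gap: 29.3
finger_force: 49.9
```

>>> send_rows --series '[[[0,0,-1.5],0,1],[[0,0,-1],0,1],[[0,0,0],0,1]]'

```text
clock: 42.05
eef_pos: [432.7, 5.6, 272.1]
eef_rot: [3.141, 0.0, 1.745]
wrist_force: [-1.3, 0.4, 3.6]
finger_gap: 29.4
finger_force: 49.9
```

>>> send_rows --series '[[[0,0,-1.5],0,1],[[0,0,-1.5],0,1],[[0,0,0],0,1]]'

```text
clock: 42.35
eef_pos: [432.7, 5.6, 268.9]
eef_rot: [3.141, 0.0, 1.745]
wrist_force: [-0.5, 0.2, 2.7]
finger_gap: 29.3
finger_force: 49.9
```

>>> send_rows --series '[[[0,0,-1.2],0,1],[[0,0,-1],0,1],[[0,0,0],0,1]]'

```text
clock: 42.65
eef_pos: [432.7, 5.6, 267.1]
eef_rot: [3.141, 0.0, 1.745]
wrist_force: [-1.2, 0.4, 7.1]
finger_gap: 29.3
finger_force: 49.9
```

>>> send_rows --series '[[[0,0,-1],0,1],[[0,0,0],0,1],[[0,0,0],0,1]]'

```text
clock: 42.95
eef_pos: [433.0, 5.6, 266.8]
eef_rot: [3.14, 0.001, 1.745]
wrist_force: [-1.9, 1.1, 14.2]
finger_gap: 29.5
finger_force: 50.0
```

>>> send_rows --series '[[[0,0,-1],0,1],[[0,0,0],0,1],[[0,0,0],0,1]]'

```text
clock: 43.25
eef_pos: [433.1, 5.6, 266.7]
eef_rot: [3.139, 0.001, 1.745]
wrist_force: [-6.0, -0.2, 25.5]
finger_gap: 29.4
finger_force: 50.0
```

>>> send_rows --series '[[[0,0,5],0,1],[[0,0,15],0,1],[[5,-32,0],0,1],[[5.5,-33,0],0,1],[[0,0,0],0,1],[[0,0,-8],0,1],[[0,0,0],0,1]]'

```text
clock: 43.95
eef_pos: [442.6, -58.8, 275.2]
eef_rot: [-3.139, -0.001, 1.745]
wrist_force: [-0.1, -0.2, -2.3]
finger_gap: 29.2
finger_force: 50.0
```

>>> send_rows --series '[[[0,0,-1.5],0,1],[[0,0,-1.5],0,1],[[0,0,-1.5],0,1],[[0,0,0],0,1]]'

```text
clock: 44.35
eef_pos: [443.1, -59.1, 272.2]
eef_rot: [3.141, -0.0, 1.745]
wrist_force: [-1.0, 0.5, -1.2]
finger_gap: 29.5
finger_force: 50.0
```

>>> send_rows --series '[[[0,0,-1.2],0,1],[[0,0,-1.2],0,1],[[0,0,0],0,1]]'

```text
clock: 44.65
eef_pos: [443.2, -59.3, 270.0]
eef_rot: [3.141, 0.0, 1.745]
wrist_force: [-0.6, 1.0, 3.7]
finger_gap: 29.6
finger_force: 50.0
```

>>> send_rows --series '[[[0,0,-1],0,1],[[0,0,-1],0,1],[[0,0,0],0,1]]'

```text
clock: 44.95
eef_pos: [443.2, -59.4, 268.0]
eef_rot: [3.141, 0.0, 1.745]
wrist_force: [-1.9, 0.8, 4.2]
finger_gap: 29.2
finger_force: 50.0
```

>>> send_rows --series '[[[0,0,-1],0,1],[[0,0,0],0,1],[[0,0,0],0,1]]'

```text
clock: 45.25
eef_pos: [443.2, -59.4, 266.9]
eef_rot: [3.141, 0.0, 1.745]
wrist_force: [-1.1, 1.5, 4.9]
finger_gap: 29.3
finger_force: 50.0
```

>>> send_rows --series '[[[0,0,-1],0,1],[[0,0,0],0,1],[[0,0,0],0,1]]'

```text
clock: 45.55
eef_pos: [443.3, -59.4, 266.8]
eef_rot: [3.14, 0.0, 1.745]
wrist_force: [-4.1, 1.8, 15.2]
finger_gap: 29.0
finger_force: 50.0
```

>>> send_rows --series '[[[0,0,-1],0,1],[[0,0,0],0,1],[[0,0,0],0,1]]'

```text
clock: 45.85
eef_pos: [443.4, -59.4, 266.8]
eef_rot: [3.14, 0.001, 1.745]
wrist_force: [-8.2, 3.0, 27.3]
finger_gap: 29.7
finger_force: 50.0
```

>>> send_rows --series '[[[0,0,5],0,1],[[0,0,15],0,1],[[5,-33,0],0,1],[[4,-33,0],0,1],[[0,0,0],0,1],[[0,0,-9],0,1],[[0,0,0],0,1]]'

```text
clock: 46.55
eef_pos: [451.6, -124.7, 274.1]
eef_rot: [-3.139, -0.001, 1.745]
wrist_force: [-0.3, 0.6, -2.6]
finger_gap: 29.4
finger_force: 50.0
```

>>> send_rows --series '[[[0,0,-1.5],0,1],[[0,0,-1.5],0,1],[[0,0,-1.2],0,1],[[0,0,0],0,1]]'

```text
clock: 46.95
eef_pos: [452.1, -125.2, 271.5]
eef_rot: [3.141, 0.0, 1.745]
wrist_force: [-0.3, -0.9, -1.8]
finger_gap: 29.1
finger_force: 50.0
```

>>> send_rows --series '[[[0,0,-1.2],0,1],[[0,0,-1.2],0,1],[[0,0,0],0,1]]'

```text
clock: 47.25
eef_pos: [452.2, -125.4, 269.4]
eef_rot: [3.141, 0.0, 1.745]
wrist_force: [-0.8, 1.6, 4.3]
finger_gap: 29.6
finger_force: 50.0
```

>>> send_rows --series '[[[0,0,-1],0,1],[[0,0,-1],0,1],[[0,0,0],0,1]]'

```text
clock: 47.55
eef_pos: [452.1, -125.4, 267.3]
eef_rot: [3.141, 0.0, 1.745]
wrist_force: [-0.0, -0.5, 4.8]
finger_gap: 29.5
finger_force: 50.0
```

>>> send_rows --series '[[[0,0,-1],0,1],[[0,0,0],0,1],[[0,0,0],0,1]]'

```text
clock: 47.85
eef_pos: [452.2, -125.4, 266.8]
eef_rot: [3.141, 0.0, 1.745]
wrist_force: [-3.0, 1.0, 10.3]
finger_gap: 29.2
finger_force: 50.0
```

>>> send_rows --series '[[[0,0,-1],0,1],[[0,0,-0.5],0,1],[[0,0,0],0,1],[[0,0,0],0,1]]'

```text
clock: 48.25
eef_pos: [452.3, -125.4, 266.8]
eef_rot: [3.14, 0.001, 1.745]
wrist_force: [-7.6, 2.6, 25.5]
finger_gap: 29.2
finger_force: 50.0
```

>>> send_rows --series '[[[0,0,5],0,1],[[0,0,25],0,1],[[0,-30,10],0,1],[[0,-45,0],0,1],[[0,0,0],0,1]]'

```text
clock: 48.75
eef_pos: [451.8, -203.8, 304.2]
eef_rot: [-3.141, 0.001, 1.742]
wrist_force: [0.3, -0.1, -2.8]
finger_gap: 29.1
finger_force: 50.0
```

```bash
python3 - <<'E'
from h import *
print(read_state()["eef_pos"],read_state()["wrist_force"])
L=[]
for c in("side","scene"):
    pic,o=spots(["blank1_mid","blank2_mid","blank3_mid","parallel_near","parallel_far","cork_mat","jar_a_mid","tamper_mid"],c)
    for k,v in o.items(): print(k,v[:2],[V(p[0]) for p in v[:2]])
    u,v=map(int,px(pic,(450,-150,60))); L.append(cv2.resize(pic["color"][v-70:v+70,u-90:u+90],None,fx=2.2,fy=2.2,interpolation=cv2.INTER_CUBIC))
cv2.imwrite("pics/t.png",np.hstack(L))
E
```

```text
[ 451.76483459 -203.7769108   304.23916033] [ 0.25959516 -0.07499908 -2.82771022]
blank1_mid [([457.0, -130.0, 80.0], 0.71)] [[2.2, -71.8]]
blank2_mid [([441.0, -62.0, 77.0], 0.75)] [[-2.4, -2.1]]
blank3_mid [([429.0, 2.0, 81.0], 0.51)] [[-3.7, 62.9]]
parallel_near [] []
parallel_far [([772.0, 25.0, -4.0], 0.41)] [[338.3, 29.0]]
cork_mat [([435.0, -332.0, -3.0], 0.95)] [[-52.9, -267.4]]
jar_a_mid [([576.0, -374.0, 37.0], 0.98)] [[79.2, -332.0]]
tamper_mid [([450.0, -202.0, 195.0], 0.87), ([445.0, -61.0, 1.0], 0.62)] [[-16.6, -141.7], [1.7, -1.8]]
blank1_mid [([454.0, -128.0, 80.0], 0.84), ([311.0, -257.0, -0.0], 0.2)] [[-0.5, -69.4], [-162.7, -173.0]]
blank2_mid [([442.0, -53.0, 79.0], 0.7), ([777.0, 25.0, 2.0], 0.61)] [[0.1, 6.6], [343.3, 28.2]]
blank3_mid [([439.0, -332.0, -1.0], 0.28)] [[-48.9, -268.0]]
parallel_near [([723.0, -182.0, -2.0], 0.48), ([423.0, -62.0, 16.0], 0.43)] [[255.9, -167.0], [-20.1, 0.8]]
parallel_far [([724.0, -185.0, -2.0], 0.29)] [[256.4, -170.1]]
cork_mat [([439.0, -332.0, 1.0], 0.66), ([440.0, -56.0, 78.0], 0.39)] [[-48.9, -268.0], [-2.4, 3.9]]
jar_a_mid [([571.0, -372.0, 32.0], 0.98)] [[74.6, -329.2]]
tamper_mid [([452.0, -201.0, 197.0], 0.89)] [[-14.5, -141.0]]
```

View pics/t.png

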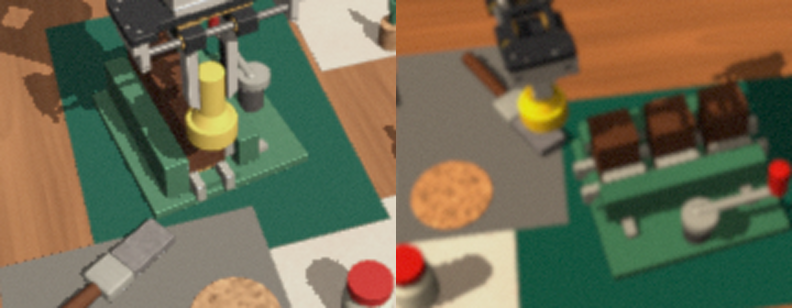

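Blanks read about 79 mm high, the lever is closed and the jar hasn't moved. Next, the tamper goes to the mat at (438,−333).

>>> send_rows --series '[[[-4,-43,0],0,1],[[-4,-43,0],0,1],[[-5,-43,0],0,1],[[0,0,0],0,1],[[0,0,-45],0,1],[[0,0,-45],0,1],[[0,0,-40],0,1],[[0,0,-13],0,1],[[0,0,-3],0,1],[[0,0,0],0,1],[[0,0,0],0,1]]'

```text
clock: 50.75
eef_pos: [439.8, -329.8, 160.7]
eef_rot: [3.14, 0.002, 1.745]
wrist_force: [0.6, 0.2, -2.3]
finger_gap: 29.4
finger_force: 50.0
```

>>> send_rows --series '[[[0,0,-1.5],0,1],[[0,0,0],0,1]]'

```text
clock: 50.95
eef_pos: [439.3, -329.5, 157.9]
eef_rot: [3.141, 0.001, 1.745]
wrist_force: [-0.2, 0.4, -2.4]
finger_gap: 29.5
finger_force: 50.0
```

>>> send_rows --series '[[[0,0,-1.5],0,1],[[0,0,0],0,1]]'

```text
clock: 51.15
eef_pos: [439.1, -329.4, 155.6]
eef_rot: [3.142, 0.0, 1.745]
wrist_force: [-0.0, 0.4, -1.3]
finger_gap: 29.1
finger_force: 50.0
```

>>> send_rows --series '[[[0,-2,-1.5],0,1],[[0,0,0],0,1]]'

```text
clock: 51.35
eef_pos: [439.0, -331.6, 153.9]
eef_rot: [-3.141, -0.0, 1.744]
wrist_force: [1.4, 0.1, -1.7]
finger_gap: 29.0
finger_force: 50.0
```

>>> send_rows --series '[[[0,0,-1],0,1],[[0,0,0],0,1]]'

```text
clock: 51.55
eef_pos: [439.1, -331.4, 153.0]
eef_rot: [-3.142, -0.0, 1.745]
wrist_force: [-0.2, -0.2, -2.0]
finger_gap: 29.6
finger_force: 50.0
```

>>> send_rows --series '[[[0,0,-0.8],0,1],[[0,0,0],0,1]]'

```text
clock: 51.75
eef_pos: [439.2, -331.4, 152.9]
eef_rot: [3.141, 0.0, 1.745]
wrist_force: [-1.2, 2.3, 4.9]
finger_gap: 29.1
finger_force: 50.0
```

>>> send_rows --series '[[[0,0,0],0,0.2],[[0,0,0],0,0],[[0,0,0],0,-0.2],[[0,0,0],0,-0.3],[[0,0,30],0,-0.3],[[0,0,45],0,-0.3],[[0,0,45],0,-0.3],[[0,0,40],0,-0.3],[[0,0,0],0,-0.3],[[0,0,0],0,-0.3]]'

```text
clock: 52.75
eef_pos: [439.1, -331.3, 312.4]
eef_rot: [3.141, 0.001, 1.745]
wrist_force: [-0.9, 0.1, -0.5]
finger_gap: 61.2
finger_force: 0.0
```

```bash
python3 - <<'E'
from h import *
print(read_state()["eef_pos"])
for c in("side","scene"):
    pic,o=spots(["tamper_mid","cork_mat","blank1_mid","blank2_mid","blank3_mid","lever_knob","parallel_near","parallel_far"],c); cv2.imwrite(f"pics/end_{c}.png",pic["color"])
    for k,v in o.items(): print(k,v[:2],[V(p[0]) for p in v[:2]])
E
```

```text
[ 439.05037055 -331.3388406   312.43550545]
tamper_mid [([439.0, -333.0, 43.0], 0.68)] [[-49.1, -269.0]]
cork_mat [([438.0, -335.0, -1.0], 0.94)] [[-50.4, -270.8]]
blank1_mid [([454.0, -125.0, 79.0], 0.49)] [[0.0, -66.4]]
blank2_mid [([441.0, -60.0, 81.0], 0.55)] [[-2.1, -0.2]]
blank3_mid [([431.0, 4.0, 80.0], 0.86)] [[-1.4, 64.6]]
lever_knob [] []
parallel_near [] []
parallel_far [([439.0, -333.0, -1.0], 0.72), ([428.0, 4.0, 79.0], 0.66)] [[-49.1, -269.0], [-4.3, 65.1]]
tamper_mid [([441.0, -332.0, 47.0], 0.93), ([433.0, 4.0, 77.0], 0.54)] [[-46.9, -268.4], [0.6, 64.3]]
cork_mat [([443.0, -334.0, 0.0], 0.88)] [[-45.3, -270.7]]
blank1_mid [([454.0, -127.0, 76.0], 0.56)] [[-0.3, -68.4]]
blank2_mid [([439.0, -54.0, 78.0], 0.69), ([432.0, 7.0, 76.0], 0.19)] [[-3.0, 6.1], [0.1, 67.4]]
blank3_mid [([432.0, 7.0, 77.0], 0.97), ([721.0, -185.0, -3.0], 0.72)] [[0.1, 67.4], [253.4, -169.6]]
lever_knob [([533.0, 55.0, 85.0], 0.84)] [[107.6, 98.0]]
parallel_near [([423.0, -61.0, 13.0], 0.63)] [[-20.0, 1.8]]
parallel_far [] []
```

View pics/end_side.png

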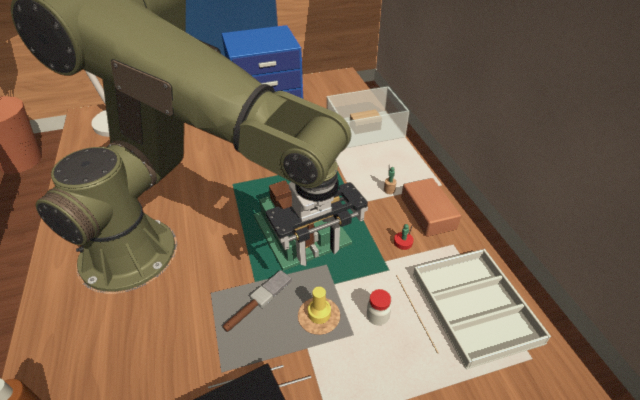

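The tamper stands upright mid-mat at (319,308). The jar, brush and figures haven't moved, and the gripper is clear. Handing in.

```bash
python3 -c "
from cell import *
print(sign_off())"
```

```text
the job is handed in; nothing more can be done
None
```

The job is handed in (the sign-off gave no verdict): parallels centred, all three blanks clamped and tapped down onto the parallels, vise closed, tamper upright on the mat, and the jar, figures and brush unmoved.

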